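# Drain tray under the sampling post, cap off

## Robot

A 6-joint arm with a two-finger parallel gripper is mounted at the origin on a cart in front of the work surface, level with it; the furniture and walls round the work are solid. World frame = base frame: x ahead of the robot, y to its left, z up, the work surface at z = 0. Lengths are in m, angles in rad, forces in N, time in s.
With the tool pointing down it reaches from about 0.325 to 1 m from the base axis. Payload 5.1 kg.
Tool frame: the origin (TCP) lies midway between the tips of the shut fingers; the grasp point (between the pads) lies 19 mm behind it; z points along the fingers, y is the line along which they close (so a half turn about z gives the same grasp; the last joint's range is limited). The gripper opens to 85 mm and grips with 20 to 120 N. Pads are 22 mm wide; open, the fingers measure 114 mm over their backs; the gripper's body (76 mm by 85 mm) begins 54 mm behind the grasp point. The pads swing forward as they close: fully open they stand 13 mm farther back than shut.
Start: joints at [-1.251, 0.124, 1.65, -0, 1.367, -0.083], TCP at [0.255, -0.598, 0.193] pointing down, gripper open.
Joint ranges: [-2.61, 2.61], [-1.02, 2.33], [0.03, 2.71], [-1.35, 4.49], [0.32, 2.68], [-2.91, 2.91]. Speed limits (rad/s): [2.57, 2.57, 3.14, 3.14, 3.14, 3.14].

## Interface

Orientations are given as a unit quaternion [x, y, z, w].
In Python, from plant import env gives the robot as it stands.
- The arm moves only by the shell command python3 -m creep 'ROWS' [OPENING] [FORCE]. ROWS is JSON, a list of rows, each an object of numbers: "tx", "ty", "tz": the shift along the tool's x, y, z normalised to -1 to 1, where 1 is 0.1 m; "rx", "ry", "rz": the turn, a rotation vector about the tool's x, y, z normalised to -1 to 1, where 1 is 90 degrees. A call has 1 to 12 rows; each row is the pose to reach, as a shift and turn from the pose commanded when the call began, along the tool's axes at that moment; what a row does not reach only later rows make up. A row lasts 1/8 s, in which the tool goes at most 62.5 mm and 10.7 degrees, less where a joint would pass 70% of its speed; a pose out of reach is approached as far as the arm can. A call with a number of a shift or a turn outside -1 to 1 is refused whole. A call with a gripper value outside its range is refused whole. OPENING is the opening, from -1 (shut) to 1 (fully open), set as the call begins (- or left out, the last holds). The fingers move at their own pace and stop on an object; FORCE is the grip in N (left out, the last holds). Time passes only in rows, so rows that repeat a pose let the fingers close. It gives the time, the measured TCP pose, the force, the opening and the grip force at its end, in the units of the state.
- env.sense(): the state, without advancing time (a new reading comes with each control period).
- env.camera(name): name is "side" or "top" or "wrist"; returns a dict with "pixels" (384x512x3 uint8, red, green, blue), "z_map" (384x512 float32, m along the optical axis (not along the pixel's ray), 0 where there is no reading), "fovy" (degrees; the focal length in pixels is half the picture's height over the tangent of half this angle, whatever the lens; pixels are square), "cx", "cy" (the principal point, pixels), "T" (4x4, takes a point from camera to world coordinates). Camera axes: x right, y up, looking along -z (the intrinsics and any distortion apply to the point x, -y, -z); pixel columns grow to the right and rows downward; lengths in m; the calibration is good to about 2 mm. A picture is of the moment at which its call begins.
- env.job_done(): hands the job in; it is judged then, once.
Trained networks look in the newest picture that a camera, given by its name, has taken for a name from the list of things; names that differ only in an ending like _2 or _b are one class to them, and where a whole thing is asked for, a point or a joint stands for the part that bears it (a point fixed in the world has none). Each returns a list of dicts, best first, with "confidence" (0 to 1); they miss things now and then, are a little off and sometimes report something else, mostly with a low value. They report only what shows in the picture. A call takes as long as a camera call. They do not tell look-alikes from the thing itself.
- env.boxes_of(camera, name): "uv" ([column, row] in pixels, amid what is visible of it).
- env.outline_of(camera, name): "pixels" (384x512 bool, what is visible of it) and "uv" ([column, row] in pixels, amid what is visible of it).
- env.place_of(camera, name): "uv" ([column, row] in pixels: a listed point, or the origin of a listed thing).
The state is a dict: "clock": time; "joint_positions": joint angles; "qd": joint speeds; "joint_efforts": joint torques, N m; "position": TCP position; "tcp_rot": TCP orientation; "force": force on the tool from outside, world axes, zero at the start; "torque": the same for the moment, N m; "finger_gap": finger opening in m; "gripper_force": force on a finger pad.
Only numpy, scipy, OpenCV 4.12 (cv2) and the standard library are available. Lean on these libraries where they do the work, as an engineer would, in place of code of your own. Each camera call takes 0.05 s, during which the arm holds its last target. There are 200 camera calls.

## Task

Of the two capped sampling posts, use the left one: push the clear rectangular tray along the bench, without lifting it, until it lies centred under that post's spout, then take off that post's screw cap and finish while holding the cap up in the gripper, well clear above the neck. Nobody knows whether its thread is right- or left-handed, so try loosening it one way and, if it stops dead, the other way. Leave the other post's cap on and all the other things where they stand.

Things in the scene. Friction and masses are not known exactly. Their poses are not given: they have to be found in the camera images.
- post_a: One of two identical fixed steel sampling posts, which swap places: the left one has the larger y. Origin on its axis at its foot, z up. Round foot flange 60 mm wide and 10 mm high, column 30 mm wide (35 mm at the spout's root); a 10 mm thick spout runs along its -y at 46 to 56 mm height, then down. Its neck, under the cap, ends 100 mm above the bench.
- post_a_spout (a point): Mouth of post_a's spout (13 mm wide), 30 mm above the bench, 105 mm from the post's axis along the post's -y.
- post_a_neck (a point): Centre of the top of post_a's neck, on the axis, 100 mm above the bench. One post has a right-hand thread (cap opens counter-clockwise seen from above), the other a left-hand thread (opens clockwise). They look the same; which post stands on the left varies, so its hand must be found by trying.
- cap_a_center (a point): Centre of the loose round black ribbed cap on post_a: 48 mm wide, 36 high, 60 g, upright; underside at first 82 mm above the bench. Coarse two-start quarter-turn thread: the tight way it stops dead after some 10 degrees; the other way it turns easily, without rising, is free after 50 to 120 degrees (best 75), then lifts straight off. Before that it lifts only 1 to 2 mm.
- post_b: One of two identical fixed steel sampling posts, which swap places: the left one has the larger y. Origin on its axis at its foot, z up. Round foot flange 60 mm wide and 10 mm high, column 30 mm wide (35 mm at the spout's root); a 10 mm thick spout runs along its -y at 46 to 56 mm height, then down. Its neck, under the cap, ends 100 mm above the bench.
- post_b_spout (a point): Mouth of post_b's spout (13 mm wide), 30 mm above the bench, 105 mm from the post's axis along the post's -y.
- post_b_neck (a point): Centre of the top of post_b's neck, on the axis, 100 mm above the bench. One post has a right-hand thread (cap opens counter-clockwise seen from above), the other a left-hand thread (opens clockwise). They look the same; which post stands on the left varies, so its hand must be found by trying.
- cap_b_center (a point): Centre of the loose round black ribbed cap on post_b: 48 mm wide, 36 high, 60 g, upright; underside at first 82 mm above the bench. Coarse two-start quarter-turn thread: the tight way it stops dead after some 10 degrees; the other way it turns easily, without rising, is free after 50 to 120 degrees (best 75), then lifts straight off. Before that it lifts only 1 to 2 mm.
- tray_center (a point): Centre of the loose clear rectangular tray (a plate lid lying open side up): 85 mm along its x, 125 mm along its y, 14 mm high, 80 g; the point is 7 mm above the bench.
- beaker: Bystander: clear plastic beaker, 67 mm wide, 71 mm high; origin at the centre of its underside.
- foil_jar: Bystander: small jar under crumpled foil, 50 mm wide, 48 mm high; origin at the centre of its underside.
- dropper_bottle: Bystander: dropper bottle, 34 mm wide, 80 mm high; origin at the centre of its underside.
- vial: Bystander: capped vial, 29 mm wide, 68 mm high; origin at the centre of its underside.
- pen: Bystander: pen, 135 mm long (along its y), 16 mm high; origin at the centre of its underside.
- tape_roll: Bystander: roll of tape lying flat, 53 mm wide, 19 mm high; origin at the centre of its underside.
Things that resemble listed ones, but are neither listed nor needed, are in the scene too. Leave any pink look-alike of the post_b alone.

How it is judged:
By the outcome, as a careful person would: the job done as asked, in the order asked, and still so for the second after the job is handed in, while the arm keeps its last pose, push and grip.
It also fails if it takes over 61 s, if anything falls off the work surface, if the arm or the gripper's body presses on something with over 40 N, if the wrist force passes 120 N, or if a joint passes its speed limit or range.

## Working session

There is one attempt and no reset: what is moved stays moved. The work goes in short steps, Python scripts to look and compute and a shell command to move; the robot and the scene stay as the last step left them, time stands still between calls to the robot, and variables do not carry over. Pictures are saved under pics/ and viewed, at most 11 in all, crops included, and the job is handed in when it is done.

```bash
ls; mkdir -p pics
cat > h.py <<'E'
from plant import env
import numpy as np, cv2
def cam(n):
    c=env.camera(n); c['f']=192/np.tan(np.radians(c['fovy'])/2); return c
def ray(c,uv):
    d=np.array([(uv[0]-c['cx'])/c['f'],-(uv[1]-c['cy'])/c['f'],-1.0]); return c['T'][:3,:3]@d, c['T'][:3,3]
def at_z(c,uv,z):
    d,o=ray(c,uv); return o+d*(z-o[2])/d[2]
def at_depth(c,uv):
    d,o=ray(c,uv); return o+d*c['z_map'][int(uv[1]),int(uv[0])]
def proj(c,p):
    q=c['T'][:3,:3].T@(np.array(p)-c['T'][:3,3]); return [c['cx']+c['f']*q[0]/-q[2], c['cy']-c['f']*q[1]/-q[2]]
E
python3 - <<'E'
from h import *
np.set_printoptions(precision=4,suppress=True)
ims=[]
for n in ['top','side']:
    c=cam(n); print(n,{k:v for k,v in c.items() if k not in('pixels','z_map')})
    ims.append(c['pixels'])
    cv2.imwrite(f'pics/{n}0.png',cv2.resize(c['pixels'][:,:,::-1],(800,600)))
    for nm,z in [('post_a',0),('post_a_spout',.03),('cap_a_center',.1),('tray_center',.007),('beaker',0),('foil_jar',0),('dropper_bottle',0),('vial',0),('pen',0),('tape_roll',0)]:
        for r in env.place_of(n,nm): print(nm,np.round(r['uv'],1),round(r['confidence'],2),at_z(c,r['uv'],z),at_depth(c,r['uv']) if 0<=r['uv'][0]<512 and 0<=r['uv'][1]<384 else '')
print(env.sense())
E
```

```text
pics
top {'fovy': 44.66860806799169, 'cx': 255.82926525636378, 'cy': 192.73408241777284, 'T': array([[ 0.0894,  0.8348, -0.5432, -0.5562],
       [-0.9959,  0.0684, -0.0588, -0.2361],
       [-0.0119,  0.5462,  0.8375,  1.8461],
       [ 0.    ,  0.    ,  0.    ,  1.    ]]), 'f': np.float64(467.347173477971)}
post_a [161.6 166.3] 0.47 [0.7577 0.3687 0.    ] [0.7417 0.3613 0.0225]
vial [322.6 206. ] 0.56 [ 0.5935 -0.4206  0.    ] [ 0.2118 -0.3594  0.6129]
side {'fovy': 51.54646090044081, 'cx': 254.5061095046451, 'cy': 193.01180629925662, 'T': array([[ 0.9969,  0.0605, -0.0504,  0.5043],
       [-0.0766,  0.5949, -0.8001, -1.1684],
       [-0.0184,  0.8015,  0.5977,  0.8693],
       [ 0.    ,  0.    ,  0.    ,  1.    ]]), 'f': np.float64(397.64509956114694)}
post_a [219.  175.2] 0.71 [0.4486 0.1253 0.    ] [0.4492 0.1126 0.0085]
post_a [224.3 302.9] 0.62 [ 0.4596 -0.4864  0.    ] [ 0.4622 -0.5255  0.0498]
post_a_spout [227.4 332.3] 0.75 [ 0.4672 -0.5972  0.03  ] [ 0.4659 -0.5767 -0.0001]
post_a_spout [218.1 182.2] 0.48 [0.447 0.035 0.03 ] [0.4475 0.0242 0.0375]
post_a_spout [219.4 275.
[... 961 characters left out ...]
 -0.4206  0.    ] [ 0.5436 -0.4319  0.0131]
tape_roll [274.1 279.5] 0.63 [ 0.6015 -0.4182  0.    ] [ 0.598  -0.4452  0.0313]
tape_roll [243.6 170.4] 0.49 [0.5461 0.1492 0.    ] [0.5441 0.0866 0.0413]
{'clock': 1.1, 'joint_positions': array([-1.2506,  0.1238,  1.6503, -0.    ,  1.3675, -0.0826]), 'qd': array([ 0.0005, -0.0006,  0.    , -0.0006,  0.0027, -0.0016]), 'joint_efforts': array([  0.0016, -42.3601, -36.5763,  -0.    ,   0.0005,   0.    ]), 'position': array([ 0.2548, -0.598 ,  0.193 ]), 'tcp_rot': array([ 0.9798,  0.2   , -0.    ,  0.    ]), 'force': array([0.0976, 0.139 , 0.1003]), 'torque': array([ 0.0356, -0.0262, -0.0058]), 'gripper_force': 0.0, 'finger_gap': 0.08500392580100063}
```

Run:
```python
import cv2
a=cv2.imread('pics/side0.png'); 
a=cv2.resize(a,(512,384))
cv2.imwrite('pics/side0c.png',cv2.resize(a[140:365,120:420],(800,600),interpolation=cv2.INTER_CUBIC))
```

```text
(no output)
```

View pics/side0.png

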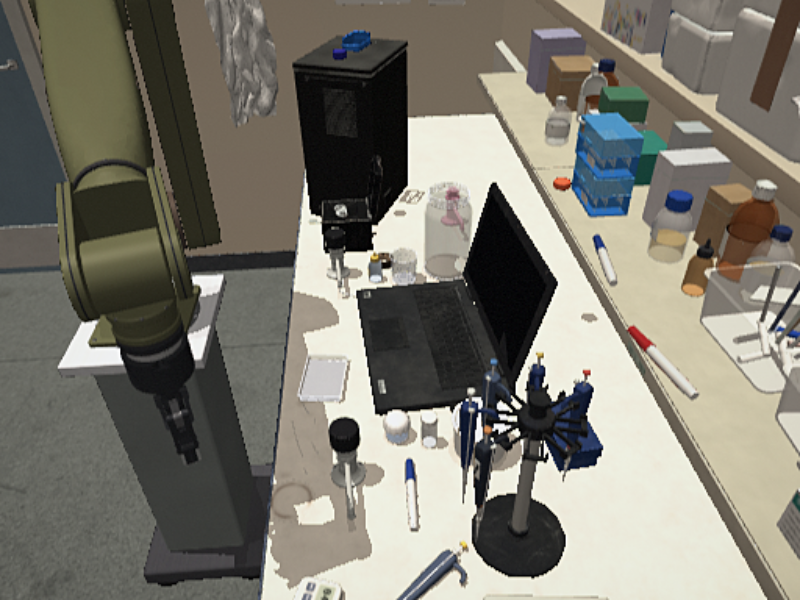

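View pics/top0.png

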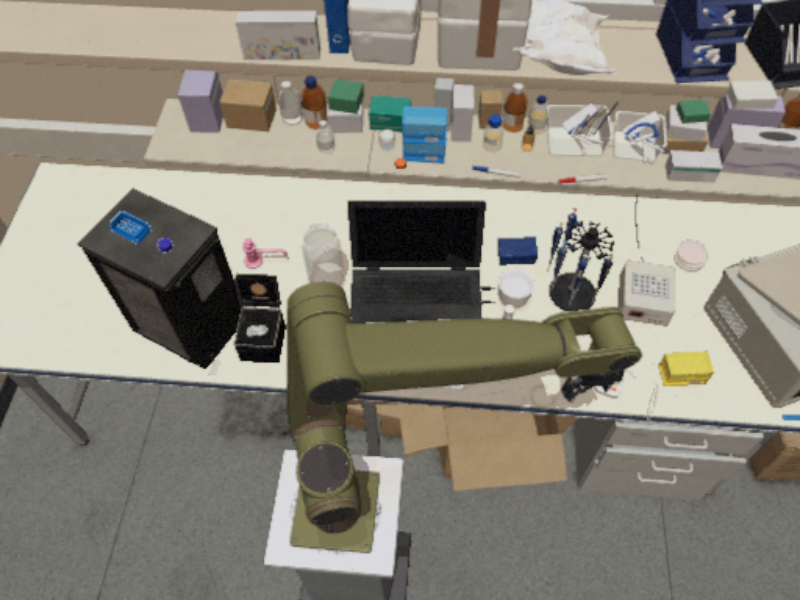

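Run:
```python
from h import *
np.set_printoptions(precision=3,suppress=True)
c=cam('side'); z=c['z_map']
v,u=np.mgrid[:384,:512]
d=np.stack([(u-c['cx'])/c['f'],-(v-c['cy'])/c['f'],-np.ones_like(z)],-1)*z[...,None]
P=d@c['T'][:3,:3].T+c['T'][:3,3]; P[z==0]=np.nan
np.save('P.npy',P)
def sel(x0,x1,y0,y1,z0,z1):
    m=(P[...,0]>x0)&(P[...,0]<x1)&(P[...,1]>y0)&(P[...,1]<y1)&(P[...,2]>z0)&(P[...,2]<z1); return P[m]
for n,a in [('captop',(.38,.5,.05,.2,.108,.13)),('cap',(.38,.5,.05,.2,.085,.13)),('spout',(.38,.5,-.05,.09,.03,.07)),('spoutL',(.38,.5,-.05,.2,.02,.08)),('captopR',(.38,.55,-.6,-.4,.108,.13))]:
    q=sel(*a); print(n,len(q),q.mean(0),q.min(0),q.max(0))
# laptop left edge x per y
for y in np.arange(-.3,.02,.04):
    q=sel(.4,.7,y,y+.03,.008,.05); print('lap',round(y,2),len(q),q.min(0) if len(q) else '')
img=c['pixels'][:,:,::-1]
cv2.imwrite('pics/crop.png',cv2.resize(img[130:300,160:360],(800,600*680//680),interpolation=cv2.INTER_CUBIC))
m=env.outline_of('side','tray_center'); 
for r in m:
    print(r['uv'],r['confidence'])
m=m[0]['pixels'].astype(np.uint8); cnt=max(cv2.findContours(m,0,2)[0],key=len)
pts=np.array([at_z(c,p[0],.007)[:2] for p in cnt],np.float32); print(cv2.minAreaRect(pts*1000))
```

```text
captop 86 [0.438 0.125 0.115] [0.416 0.103 0.108] [0.461 0.152 0.122]
cap 154 [0.438 0.12  0.107] [0.414 0.102 0.085] [0.461 0.152 0.122]
spout 44 [0.443 0.045 0.048] [0.437 0.018 0.03 ] [0.45  0.09  0.056]
spoutL 159 [0.445 0.085 0.048] [ 0.42  -0.047  0.02 ] [0.5   0.135 0.08 ]
captopR 247 [ 0.455 -0.491  0.116] [ 0.431 -0.511  0.108] [ 0.479 -0.463  0.12 ]
lap -0.3 446 [ 0.444 -0.3    0.01 ]
lap -0.26 423 [ 0.451 -0.26   0.01 ]
lap -0.22 425 [ 0.403 -0.22   0.009]
lap -0.18 369 [ 0.494 -0.18   0.009]
lap -0.14 332 [ 0.492 -0.14   0.01 ]
lap -0.1 320 [ 0.49  -0.1    0.011]
lap -0.06 304 [ 0.487 -0.06   0.014]
lap -0.02 300 [ 0.485 -0.02   0.014]
[208.1, 243.3] 0.82
((408.5596923828125, -249.08639526367188), (132.6971893310547, 85.760498046875), 82.75080108642578)
```

View pics/crop.png

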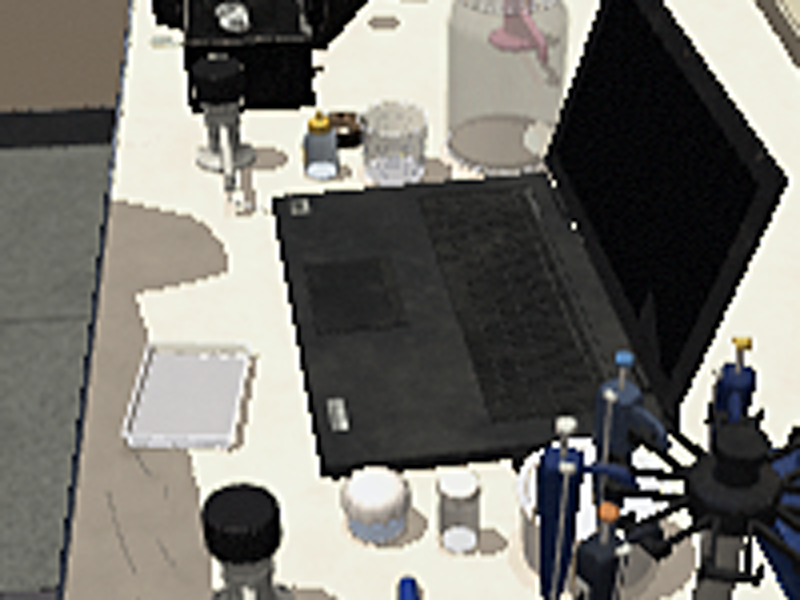

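Left steel post with its black cap sits at crop (218,80–160); the right one is at crop (240,520), and the pink look-alike is at the back (top view (250,252)). The left steel post is the one meant. The tray is at crop (190,395), with the laptop close to the path, so I'm moving in for a wrist view.

```bash
python3 -m creep '[{"tx":0.5,"ty":-0.5,"tz":-0.6,"rz":-0.12},{"tx":1,"ty":-1,"tz":-1,"rz":-0.24},{"tx":1,"ty":-1,"tz":-1,"rz":-0.36},{"tx":1,"ty":-1,"tz":-1,"rz":-0.48},{"tx":1,"ty":-1,"tz":-1,"rz":-0.6},{"tx":1,"ty":-1,"tz":-1,"rz":-0.72},{"tx":1,"ty":-1,"tz":-1,"rz":-0.743}]' -0.1 40
python3 -m creep '[{"tx":0.5,"ty":0.3,"tz":-0.3},{"tx":1,"ty":0.7,"tz":-0.7}]'
python3 -m creep '[{"tx":0.5,"ty":0},{"tx":1,"ty":0},{"tx":1,"ty":0}]'
python3 - <<'E'
from h import *
c=cam('wrist'); print(env.sense()['position'],env.sense()['finger_gap'],c['T'],c['f'])
cv2.imwrite('pics/w1.png',cv2.resize(c['pixels'][:,:,::-1],(800,600)))
E
```

```text
[ 0.25475444 -0.59797346  0.19291675] 0.08557423918330473 [[ 3.92017730e-01  8.88358359e-01  2.39042936e-01  3.15905037e-01]
 [-9.19957527e-01  3.78693143e-01  1.01339295e-01 -5.73708115e-01]
 [-4.98310979e-04 -2.59636148e-01  9.65706385e-01  3.72788714e-01]
 [ 0.00000000e+00  0.00000000e+00  0.00000000e+00  1.00000000e+00]] 274.5819874628172validation failed for argument at $[0]...
validation failed for argument at $[0]...
validation failed for argument at $[0]...
```

View pics/w1.png

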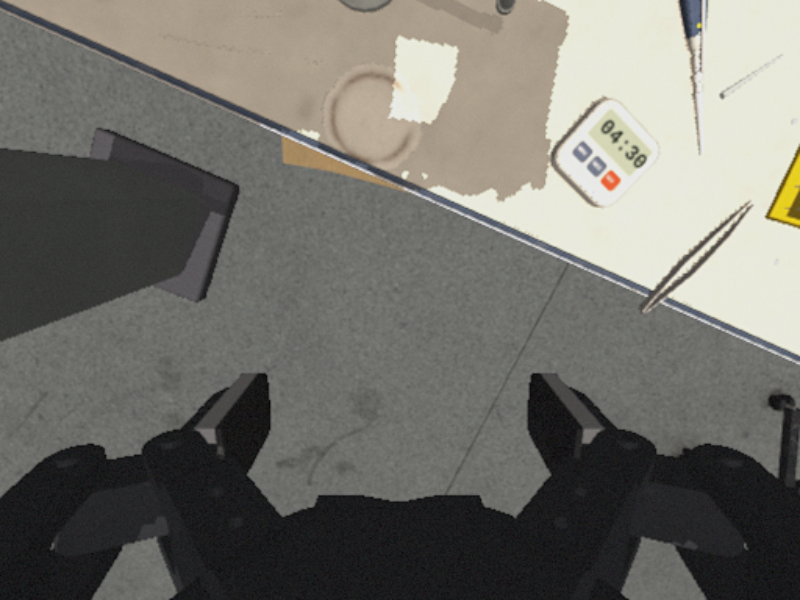

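The arm hasn't moved, because the rows need all six keys. The wrist view shows only the bench edge and a timer.

```bash
python3 -m creep '[{"tx":0.5,"ty":-0.5,"tz":-0.6,"rx":0,"ry":0,"rz":-0.12},{"tx":1,"ty":-1,"tz":-1,"rx":0,"ry":0,"rz":-0.24},{"tx":1,"ty":-1,"tz":-1,"rx":0,"ry":0,"rz":-0.36},{"tx":1,"ty":-1,"tz":-1,"rx":0,"ry":0,"rz":-0.48},{"tx":1,"ty":-1,"tz":-1,"rx":0,"ry":0,"rz":-0.6},{"tx":1,"ty":-1,"tz":-1,"rx":0,"ry":0,"rz":-0.72},{"tx":1,"ty":-1,"tz":-1,"rx":0,"ry":0,"rz":-0.743}]' -0.1 40
```

```text
clock: 2.12
position: [0.3076, -0.4667, 0.293]
tcp_rot: [0.707, 0.708, -0.0, 0.0]
force: [0.3, 0.4, 0.0]
finger_gap: 0.0382
gripper_force: 0.0
```

```bash
python3 -m creep '[{"tx":0.5,"ty":0.4,"tz":-0.4,"rx":0,"ry":0,"rz":0},{"tx":1,"ty":0.8,"tz":-0.7,"rx":0,"ry":0,"rz":0}]'
python3 -m creep '[{"tx":0.6,"ty":0,"tz":0,"rx":0,"ry":0,"rz":0},{"tx":1,"ty":0.1,"tz":0,"rx":0,"ry":0,"rz":0},{"tx":1,"ty":0.1,"tz":0,"rx":0,"ry":0,"rz":0},{"tx":1,"ty":0.1,"tz":0,"rx":0,"ry":0,"rz":0}]'
python3 - <<'E'
from h import *
np.set_printoptions(precision=4,suppress=True)
c=cam('wrist'); print(env.sense()['position'],c['T'][:3,3])
cv2.imwrite('pics/w2.png',cv2.resize(c['pixels'][:,:,::-1],(800,600)))
for nm,z in [('post_a',0),('post_a_spout',.03),('cap_a_center',.1),('tray_center',.007),('beaker',0),('dropper_bottle',0)]:
    for r in env.place_of('wrist',nm): print(nm,np.round(r['uv'],1),round(r['confidence'],2),at_z(c,r['uv'],z))
for r in env.outline_of('wrist','tray_center')[:2]:
    m=r['pixels'].astype(np.uint8); cnt=max(cv2.findContours(m,0,1)[0],key=len)
    for z in (0,.014):print(r['confidence'],cv2.minAreaRect(np.array([at_z(c,p[0],z)[:2]*1000 for p in cnt],np.float32)))
E
```

```text
clock: 2.38
position: [0.3761, -0.381, 0.3543]
tcp_rot: [0.708, 0.706, 0.0, -0.0]
force: [1.1, -0.6, -0.5]
finger_gap: 0.0385
gripper_force: 0.0
clock: 2.88
position: [0.3858, -0.282, 0.3537]
tcp_rot: [0.707, 0.707, -0.0, 0.0]
force: [-0.3, -0.2, 0.3]
finger_gap: 0.0386
gripper_force: 0.0
[ 0.3857 -0.2823  0.3535] [ 0.3868 -0.2178  0.5335]
post_a [288.1 253.4] 0.86 [ 0.4569 -0.4852  0.    ]
post_a_spout [290.4 304. ] 0.8 [ 0.4614 -0.5877  0.03  ]
cap_a_center [294.8 279.3] 0.59 [ 0.4572 -0.4855  0.1   ]
tray_center [267.8 142.1] 0.69 [ 0.4107 -0.2519  0.007 ]
0.9 ((409.7842102050781, -252.1103973388672), (128.11073303222656, 87.75273895263672), 82.74017333984375)
0.9 ((409.18096923828125, -251.21038818359375), (124.74879455566406, 85.44986724853516), 82.74017333984375)
```

View pics/w2.png

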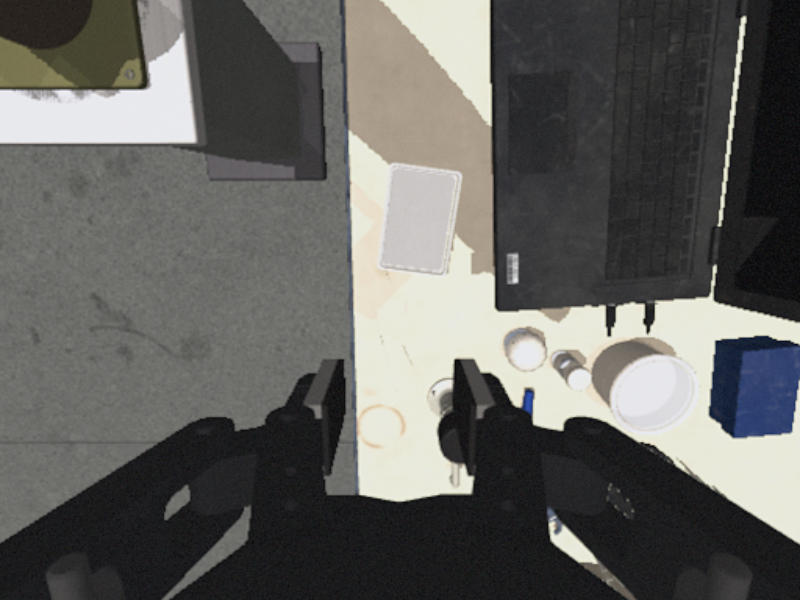

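Tray at px (420,218): centre (0.409,-0.251), yawed 7° clockwise. The laptop's left edge runs at px x≈495. Next I look at the left post from above.

```bash
python3 -m creep '[{"tx":0.6,"ty":0,"tz":0,"rx":0,"ry":0,"rz":0},{"tx":1,"ty":0.2,"tz":0,"rx":0,"ry":0,"rz":0}]'
python3 -m creep '[{"tx":0.6,"ty":0,"tz":0,"rx":0,"ry":0,"rz":0},{"tx":1,"ty":0.2,"tz":0,"rx":0,"ry":0,"rz":0},{"tx":1,"ty":0.2,"tz":0,"rx":0,"ry":0,"rz":0},{"tx":1,"ty":0.2,"tz":0,"rx":0,"ry":0,"rz":0}]'
python3 - <<'E'
from h import *
np.set_printoptions(precision=4,suppress=True)
c=cam('wrist'); print(env.sense()['position'],c['T'][:3,3])
cv2.imwrite('pics/w3.png',cv2.resize(c['pixels'][:,:,::-1],(800,600)))
for nm,z in [('post_a',0),('post_a_spout',.03),('cap_a_center',.1),('tray_center',.007),('beaker',0),('dropper_bottle',0)]:
    for r in env.place_of('wrist',nm): print(nm,np.round(r['uv'],1),round(r['confidence'],2),at_z(c,r['uv'],z))
z=c['z_map'];v,u=np.mgrid[:384,:512]
d=np.stack([(u-c['cx'])/c['f'],-(v-c['cy'])/c['f'],-np.ones_like(z)],-1)*z[...,None]
P=d@c['T'][:3,:3].T+c['T'][:3,3]; P[z==0]=np.nan
def sel(x0,x1,y0,y1,z0,z1):
    m=(P[...,0]>x0)&(P[...,0]<x1)&(P[...,1]>y0)&(P[...,1]<y1)&(P[...,2]>z0)&(P[...,2]<z1); return P[m]
for n,a in [('captop',(.38,.5,.05,.2,.11,.13)),('spout',(.38,.5,-.05,.09,.04,.07)),('tip',(.38,.5,-.05,.035,.04,.07)),('flange',(.38,.49,.0,.2,.006,.014)),('box',(.3,.7,.15,.5,.02,.4))]:
    q=sel(*a); print(n,len(q),np.nanmedian(q,0),q.mean(0),q.min(0),q.max(0)) if len(q) else print(n)
for y in np.arange(-.1,.2,.02):
    q=sel(.46,.7,y,y+.02,.006,.1); print('lap',round(y,2),len(q),q.min(0) if len(q) else '')
E
```

```text
clock: 3.52
position: [0.4056, -0.1808, 0.354]
tcp_rot: [0.708, 0.706, 0.0, 0.0]
force: [1.6, -0.0, 0.4]
finger_gap: 0.0386
gripper_force: 0.0
clock: 4.03
position: [0.426, -0.0821, 0.3535]
tcp_rot: [0.707, 0.707, -0.0, -0.0]
force: [0.1, -0.7, -0.1]
finger_gap: 0.0384
gripper_force: 0.0
[ 0.4259 -0.0825  0.3535] [ 0.427  -0.018   0.5334]
post_a [262.   34.8] 0.7 [0.4389 0.1306 0.    ]
post_a [248.2 239.3] 0.44 [ 0.4122 -0.2527  0.    ]
tray_center [246.4 241.2] 0.57 [ 0.4086 -0.2539  0.007 ]
beaker [352.1  61.1] 0.58 [0.599  0.0887 0.    ]
dropper_bottle [310.2  60.5] 0.81 [0.5246 0.0897 0.    ]
captop 885 [0.4361 0.1251 0.1168] [0.4362 0.1246 0.1166] [0.412  0.1068 0.1102] [0.4604 0.1407 0.1198]
spout 281 [0.4411 0.0572 0.0537] [0.4409 0.0568 0.0531] [0.4347 0.0219 0.0409] [0.447  0.09   0.0569]
tip 52 [0.4425 0.0289 0.0502] [0.4425 0.0288 0.0497] [0.4383 0.0219 0.0409] [0.447  0.0349 0.0559]
flange 336 [0.431  0.1198 0.0078] [0.4376 0.1147 0.0083] [0.4079 0.0004 0.006 ] [0.4894 0.1433 0.0136]
box 84 [0.6598 0.1545 0.047 ] [0.6607 0.1556 0.0488] [0.6572 0.15   0.0205] [0.6705 0.1671 0.0854]
lap -0.1 1252 [ 0.4874 -0.0995  0.0063]
lap -0.08 1262 [ 0.4852 -0.0795  0.0075]
lap -0.06 1309 [ 0.4842 -0.06    0.0066]
lap -0.04 1317 [ 0.4824 -0.0389  0.0064]
lap -0.02 1456 [ 0.4814 -0.0192  0.0066]
lap 0.0 1375 [0.4793 0.     0.0067]
lap 0.02 1237 [0.4683 0.02   0.0061]
lap 0.04 179 [0.5782 0.04   0.0062]
lap 0.06 917 [0.5185 0.0602 0.0062]
lap 0.08 1312 [0.5108 0.08   0.0061]
lap 0.1 1084 [0.4612 0.1    0.006 ]
lap 0.12 458 [0.4608 0.12   0.006 ]
lap 0.14 474 [0.4625 0.14   0.0064]
lap 0.16 227 [0.5251 0.1602 0.0062]
lap 0.18 0 
lap 0.2 0
```

View pics/w3.png

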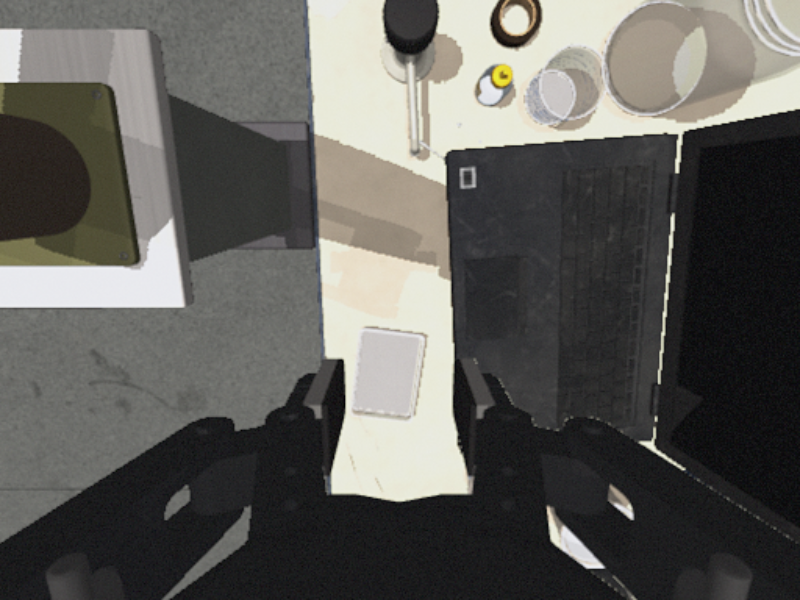

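```bash
python3 -m creep '[{"tx":-0.6,"ty":-0.15,"tz":0.3,"rx":0,"ry":0,"rz":0},{"tx":-1,"ty":-0.28,"tz":0.5,"rx":0,"ry":0,"rz":0}]' && python3 -m creep '[{"tx":-0.5,"ty":0,"tz":0.4,"rx":0,"ry":0,"rz":0},{"tx":-1,"ty":0,"tz":1,"rx":0,"ry":0,"rz":0}]' && python3 -m creep '[{"tx":-0.4,"ty":0,"tz":0.5,"rx":0,"ry":0,"rz":0.04},{"tx":-0.57,"ty":0,"tz":1,"rx":0,"ry":0,"rz":0.081},{"tx":-0.57,"ty":0,"tz":1,"rx":0,"ry":0,"rz":0.081},{"tx":-0.57,"ty":0,"tz":1,"rx":0,"ry":0,"rz":0.081},{"tx":-0.57,"ty":0,"tz":1,"rx":0,"ry":0,"rz":0.081}]'
python3 - <<'E'
from h import *
np.set_printoptions(precision=4,suppress=True)
c=cam('wrist'); T=c['T'].copy()
print(c['T'])
for r in env.outline_of('wrist','tray_center')[:2]:
    m=r['pixels'].astype(np.uint8); cnt=max(cv2.findContours(m,0,1)[0],key=len)
    for z in (.014,):print(r['confidence'],cv2.minAreaRect(np.array([at_z(c,p[0],z)[:2]*1000 for p in cnt],np.float32)))
# laptop edge from earlier image w3
im=cv2.imread('pics/w3.png');g=cv2.cvtColor(cv2.resize(im,(512,384)),6)
T=np.eye(4)
a=np.radians(15.05);
c3=dict(c); R=np.array([[1,0,0],[0,np.cos(a),np.sin(a)],[0,-np.sin(a),np.cos(a)]])
T[:3,:3]=R; T[:3,3]=[.427,-.018,.5334]; c3['T']=T
for v in (105,130,160,190,210):
    row=g[v].astype(float); k=270+np.argmin(np.diff(row[270:310])); print(v,k,at_z(c3,(k+.5,v),.013))
E
```

```text
clock: 4.62
position: [0.3976, -0.1829, 0.303]
tcp_rot: [0.707, 0.707, 0.0, 0.0]
force: [1.2, -0.6, 0.0]
finger_gap: 0.0384
gripper_force: 0.0
clock: 4.88
position: [0.3979, -0.2733, 0.2169]
tcp_rot: [0.708, 0.706, 0.0, 0.002]
force: [-0.6, -0.4, -0.6]
finger_gap: 0.0383
gripper_force: 0.0
clock: 5.5
position: [0.3994, -0.3284, 0.1199]
tcp_rot: [0.751, 0.661, 0.0, 0.003]
force: [0.8, -1.0, -0.0]
finger_gap: 0.0384
gripper_force: 0.0
[[ 0.992   0.123   0.0298  0.4079]
 [-0.1265  0.9572  0.2604 -0.2642]
 [ 0.0035 -0.262   0.9651  0.2996]
 [ 0.      0.      0.      1.    ]]
0.72 ((408.88946533203125, -250.23141479492188), (124.07487487792969, 87.5457992553711), 82.69896697998047)
0.62 ((553.8922119140625, -523.4793090820312), (9.424447059631348, 28.097007751464844), 27.89461326599121)
105 284 [0.4803 0.0138 0.013 ]
130 286 [ 0.4852 -0.0299  0.013 ]
160 287 [ 0.4887 -0.0851  0.013 ]
190 288 [ 0.4925 -0.1435  0.013 ]
210 289 [ 0.4957 -0.1844  0.013 ]
```

```bash
python3 -m creep '[{"tx":-0.12,"ty":0.01,"tz":0.4,"rx":0,"ry":0,"rz":-0.014},{"tx":-0.12,"ty":0.01,"tz":0.8,"rx":0,"ry":0,"rz":-0.014},{"tx":-0.12,"ty":0.01,"tz":0.9,"rx":0,"ry":0,"rz":-0.014},{"tx":-0.12,"ty":0.01,"tz":0.9,"rx":0,"ry":0,"rz":-0.014},{"tx":-0.12,"ty":0.01,"tz":0.9,"rx":0,"ry":0,"rz":-0.014}]'
```

```text
clock: 6.22
position: [0.3986, -0.3408, 0.029]
tcp_rot: [0.744, 0.669, 0.0, 0.002]
force: [0.5, -0.4, 0.4]
finger_gap: 0.0384
gripper_force: 0.0
```

```bash
python3 -m creep '[{"tx":0,"ty":0.01,"tz":0.15,"rx":0,"ry":0,"rz":0},{"tx":0,"ty":0.01,"tz":0.26,"rx":0,"ry":0,"rz":0},{"tx":0,"ty":0.01,"tz":0.26,"rx":0,"ry":0,"rz":0}]' && python3 -m creep '[{"tx":0.1,"ty":0,"tz":0,"rx":0,"ry":0,"rz":0},{"tx":0.2,"ty":0,"tz":0,"rx":0,"ry":0,"rz":0},{"tx":0.4,"ty":0,"tz":0,"rx":0,"ry":0,"rz":0},{"tx":0.6,"ty":0,"tz":0,"rx":0,"ry":0,"rz":0},{"tx":0.8,"ty":0,"tz":0,"rx":0,"ry":0,"rz":0},{"tx":1,"ty":0,"tz":0,"rx":0,"ry":0,"rz":0}]'
python3 - <<'E'
from h import *
c=cam('wrist')
for r in env.outline_of('wrist','tray_center')[:2]:
    m=r['pixels'].astype(np.uint8); cnt=max(cv2.findContours(m,0,1)[0],key=len)
    for z in (.014,):print(r['confidence'],cv2.minAreaRect(np.array([at_z(c,p[0],z)[:2]*1000 for p in cnt],np.float32)))
c=cam('side')
for r in env.outline_of('side','tray_center')[:2]:
    m=r['pixels'].astype(np.uint8); cnt=max(cv2.findContours(m,0,1)[0],key=len)
    print(r['confidence'],cv2.minAreaRect(np.array([at_z(c,p[0],.01)[:2]*1000 for p in cnt],np.float32)))
E
```

```text
clock: 6.6
position: [0.3973, -0.3388, -0.001]
tcp_rot: [0.744, 0.669, -0.0, -0.002]
force: [-1.1, -0.7, 0.3]
finger_gap: 0.0385
gripper_force: 0.0
clock: 7.35
position: [0.409, -0.2387, 0.0007]
tcp_rot: [0.743, 0.669, 0.0, 0.0]
force: [0.6, 0.3, 0.9]
finger_gap: 0.0383
gripper_force: 0.0
0.57 ((410.3991394042969, -249.04025268554688), (122.50273895263672, 85.1861343383789), 83.45384979248047)
0.64 ((409.14190673828125, -249.9476776123047), (135.31228637695312, 88.63825988769531), 84.19121551513672)
```

Run:
```python
from h import *
a=cam('wrist')['pixels'][:,:,::-1]; b=cam('side')['pixels'][170:320,150:300,::-1]
cv2.imwrite('pics/w4.png',np.hstack([cv2.resize(a[130:384,120:390],(400,400)),cv2.resize(b,(400,400),interpolation=2)]))
```

```text
(no output)
```

View pics/w4.png

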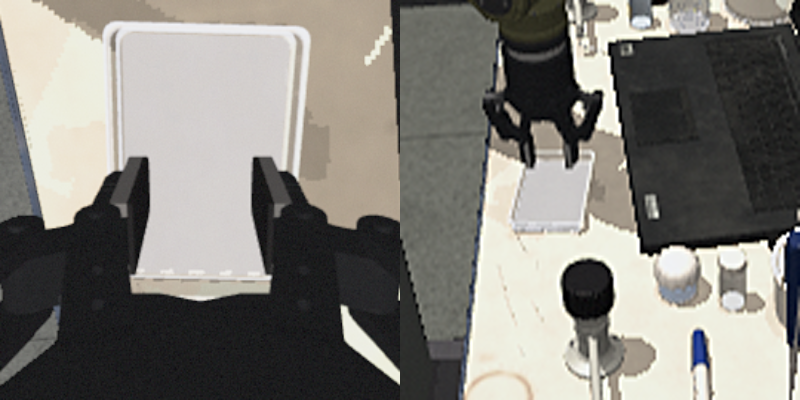

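The picture shows the fingers passed over the tray (tips ride high when part-open) and the tray is still at its original place. I'll back off, shut the fingers so the tips are at the TCP, and push again.

```bash
python3 -m creep '[{"tx":0,"ty":0,"tz":-0.4,"rx":0,"ry":0,"rz":0},{"tx":-0.5,"ty":0,"tz":-0.4,"rx":0,"ry":0,"rz":0},{"tx":-1,"ty":0.02,"tz":-0.4,"rx":0,"ry":0,"rz":0},{"tx":-1,"ty":0.02,"tz":-0.4,"rx":0,"ry":0,"rz":0}]' -1 40 && python3 -m creep '[{"tx":-0.04,"ty":0.02,"tz":0,"rx":0,"ry":0,"rz":0},{"tx":-0.04,"ty":0.02,"tz":0.2,"rx":0,"ry":0,"rz":0},{"tx":-0.04,"ty":0.02,"tz":0.36,"rx":0,"ry":0,"rz":0},{"tx":-0.04,"ty":0.02,"tz":0.36,"rx":0,"ry":0,"rz":0}]'
```

```text
clock: 8.15
position: [0.4002, -0.3437, 0.0415]
tcp_rot: [0.745, 0.667, -0.0, 0.001]
force: [-0.4, 0.8, -0.5]
finger_gap: -0.0001
gripper_force: 0.0
clock: 8.65
position: [0.4007, -0.3423, 0.0027]
tcp_rot: [0.743, 0.669, -0.0, -0.002]
force: [0.0, -0.2, -0.2]
finger_gap: -0.0001
gripper_force: 0.0
```

```bash
python3 -m creep '[{"tx":0.1,"ty":0,"tz":0,"rx":0,"ry":0,"rz":0},{"tx":0.2,"ty":0,"tz":0,"rx":0,"ry":0,"rz":0},{"tx":0.35,"ty":0,"tz":0,"rx":0,"ry":0,"rz":0},{"tx":0.5,"ty":0,"tz":0,"rx":0,"ry":0,"rz":0},{"tx":0.65,"ty":0,"tz":0,"rx":0,"ry":0,"rz":0},{"tx":0.8,"ty":0,"tz":0,"rx":0,"ry":0,"rz":0},{"tx":0.95,"ty":0,"tz":0,"rx":0,"ry":0,"rz":0},{"tx":1,"ty":0,"tz":0,"rx":0,"ry":0,"rz":0}]'
cat > tray.py <<'E'
from h import *
for n in ('wrist','side'):
    c=cam(n)
    for r in env.outline_of(n,'tray_center')[:1]:
        m=r['pixels'].astype(np.uint8); cnt=max(cv2.findContours(m,0,1)[0],key=len)
        print(n,r['confidence'],cv2.minAreaRect(np.array([at_z(c,p[0],.012)[:2]*1000 for p in cnt],np.float32)))
E
python3 tray.py
```

```text
clock: 9.65
position: [0.4125, -0.2437, 0.0046]
tcp_rot: [0.743, 0.669, -0.0, -0.0]
force: [0.2, 0.2, -0.4]
finger_gap: 0.0002
gripper_force: 0.0
wrist 0.97 ((412.12042236328125, -234.46994018554688), (92.48997497558594, 86.35448455810547), 82.8838882446289)
side 0.82 ((409.6081848144531, -254.2394561767578), (134.22488403320312, 86.57024383544922), 80.66514587402344)
```

Run:
```python
from h import *
a=cam('wrist')['pixels'][:,:,::-1]; b=cam('side')['pixels'][190:290,170:270,::-1]
cv2.imwrite('pics/w5.png',np.hstack([cv2.resize(a[110:384,120:390],(400,400)),cv2.resize(b,(400,400),interpolation=2)]))
c=cam('wrist'); z=c['z_map'];v,u=np.mgrid[:384,:512]
d=np.stack([(u-c['cx'])/c['f'],-(v-c['cy'])/c['f'],-np.ones_like(z)],-1)*z[...,None]
P=d@c['T'][:3,:3].T+c['T'][:3,3]
for p in [(255,150),(255,170),(255,190),(255,210),(255,230),(255,250),(330,150),(200,130),(160,130),(215,170),(300,170)]: print(p,np.round(P[p[1],p[0]],4))
print(env.sense()['torque'],env.sense()['force'])
```

```text
(255, 150) [ 0.4185 -0.1983  0.001 ]
(255, 170) [ 0.4171 -0.2115  0.0016]
(255, 190) [ 0.4156 -0.2255  0.0005]
(255, 210) [ 0.4141 -0.2398  0.0009]
(255, 230) [ 0.4145 -0.2359  0.0481]
(255, 250) [ 0.4146 -0.2356  0.0725]
(330, 150) [ 0.4683 -0.2038 -0.0007]
(200, 130) [ 0.384  -0.1817 -0.0007]
(160, 130) [ 0.3577 -0.1789 -0.0013]
(215, 170) [ 3.901e-01 -2.089e-01 -2.000e-04]
(300, 170) [ 0.4474 -0.2149  0.0005]
[0.02478622 0.01180163 0.02453538] [-0.1354187   0.1933055  -0.04717105]
```

View pics/w5.png

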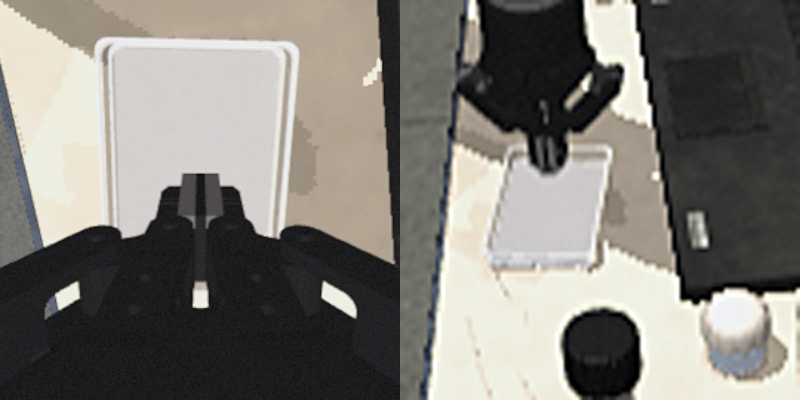

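Run:
```python
from h import *
np.set_printoptions(precision=4,suppress=True)
for n in ('wrist','side'):
    c=cam(n); z=c['z_map'];v,u=np.mgrid[:384,:512]
    d=np.stack([(u-c['cx'])/c['f'],-(v-c['cy'])/c['f'],-np.ones_like(z)],-1)*z[...,None]
    P=d@c['T'][:3,:3].T+c['T'][:3,3]
    m=(abs(P[...,0]-.4125)<.03)&(abs(P[...,1]+.2437)<.04)&(P[...,2]>.005)&(P[...,2]<.1)&(c['pixels'].max(2)<110)
    q=P[m]; o=np.argsort(q[:,2]); print(n,len(q)); print(q[o[:200:20]])
    if n=='wrist': print(P[205:245:3,255])
    else: print(proj(c,[.4125,-.2437,.0046]), proj(c,[.4125,-.2437,.04]))
s=env.sense(); print(s['position'],s['joint_positions'])
```

```text
wrist 6305
[[ 0.4145 -0.2361  0.046 ]
 [ 0.4103 -0.2352  0.0474]
 [ 0.4114 -0.2353  0.0487]
 [ 0.4098 -0.2354  0.0496]
 [ 0.4181 -0.2366  0.0501]
 [ 0.4047 -0.2389  0.0507]
 [ 0.415  -0.2358  0.0512]
 [ 0.4229 -0.2409  0.0518]
 [ 0.4032 -0.2391  0.0524]
 [ 0.4059 -0.2385  0.053 ]]
[[ 0.4145 -0.2362  0.0006]
 [ 0.4142 -0.2384  0.0007]
 [ 0.414  -0.2408  0.0001]
 [ 0.4138 -0.2428  0.0006]
 [ 0.4136 -0.2446  0.002 ]
 [ 0.4133 -0.2472  0.0006]
 [ 0.413  -0.2499 -0.0004]
 [ 0.4128 -0.2517  0.0008]
 [ 0.4145 -0.2361  0.046 ]
 [ 0.4145 -0.2359  0.0507]
 [ 0.4145 -0.2357  0.0554]
 [ 0.4145 -0.2358  0.0588]
 [ 0.4145 -0.236   0.0619]
 [ 0.4145 -0.2363  0.0648]]
side 172
[[ 0.4192 -0.2506  0.045 ]
 [ 0.4264 -0.2439  0.0588]
 [ 0.4182 -0.2567  0.0669]
 [ 0.413  -0.2582  0.0767]
 [ 0.4108 -0.2508  0.0864]
 [ 0.4053 -0.2549  0.0904]
 [ 0.3906 -0.2495  0.0949]
 [ 0.4297 -0.2554  0.0966]
 [ 0.3908 -0.2449  0.0989]]
[np.float64(208.01313164003676), np.float64(240.18339681518276)] [np.float64(207.00370330983748), np.float64(231.82832924706887)]
[ 0.4124 -0.2451  0.0047] [-0.6482 -0.053   2.1733 -0.      1.0213 -0.5415]
```

Both cameras put the shut fingertips at z≈0.045 while the reported TCP z is 0.005. So the real tips sit about 40 mm above the reported TCP, which is why they keep passing over the tray. I'll back off, lower in steps and watch the force and depth.

```bash
cat > tip.py <<'E'
from h import *
np.set_printoptions(precision=4,suppress=True)
s=env.sense(); p=s['position']
c=cam('wrist'); z=c['z_map'];v,u=np.mgrid[:384,:512]
d=np.stack([(u-c['cx'])/c['f'],-(v-c['cy'])/c['f'],-np.ones_like(z)],-1)*z[...,None]
P=d@c['T'][:3,:3].T+c['T'][:3,3]
col=P[180:280:2,255]; k=np.argmax(np.abs(np.diff(col[:,2]))>.006); print('tip step',col[k:k+3],'pos',p,'cam',c['T'][:3,3],'f',s['force'])
E
python3 -m creep '[{"tx":-0.5,"ty":0,"tz":0,"rx":0,"ry":0,"rz":0},{"tx":-1,"ty":0,"tz":0,"rx":0,"ry":0,"rz":0},{"tx":-1,"ty":0,"tz":0.1,"rx":0,"ry":0,"rz":0},{"tx":-1,"ty":0,"tz":0.2,"rx":0,"ry":0,"rz":0},{"tx":-1,"ty":0,"tz":0.2,"rx":0,"ry":0,"rz":0}]'; python3 tip.py
```

```text
clock: 10.72
position: [0.4007, -0.342, -0.0172]
tcp_rot: [0.743, 0.669, 0.0, -0.002]
force: [-0.2, -0.1, -0.5]
finger_gap: -0.0001
gripper_force: 0.0
tip step [[ 0.4049 -0.313   0.0134]
 [ 0.4044 -0.3175 -0.0008]
 [ 0.4043 -0.3188 -0.001 ]] pos [ 0.4007 -0.342  -0.0172] cam [ 0.409  -0.2789  0.1628] f [-0.2022 -0.1309 -0.461 ]
```

```bash
python3 -m creep '[{"tx":0,"ty":0,"tz":0.08,"rx":0,"ry":0,"rz":0},{"tx":0,"ty":0,"tz":0.16,"rx":0,"ry":0,"rz":0},{"tx":0,"ty":0,"tz":0.16,"rx":0,"ry":0,"rz":0}]'
python3 - <<'E'
from h import *
c=cam('wrist'); z=c['z_map'];v,u=np.mgrid[:384,:512]
d=np.stack([(u-c['cx'])/c['f'],-(v-c['cy'])/c['f'],-np.ones_like(z)],-1)*z[...,None]
P=d@c['T'][:3,:3].T+c['T'][:3,3]
print(np.round(P[200:260:4,257],4))
E
```

```text
clock: 11.15
position: [0.4013, -0.3434, -0.0323]
tcp_rot: [0.744, 0.669, -0.0, -0.001]
force: [0.6, -0.5, 0.4]
finger_gap: 0.0002
gripper_force: 0.0
[[ 4.059e-01 -3.210e-01 -7.000e-04]
 [ 4.056e-01 -3.235e-01 -1.300e-03]
 [ 4.054e-01 -3.259e-01 -1.300e-03]
 [ 4.052e-01 -3.279e-01 -2.000e-04]
 [ 4.049e-01 -3.304e-01 -8.000e-04]
 [ 4.046e-01 -3.330e-01 -1.100e-03]
 [ 4.044e-01 -3.353e-01 -1.000e-03]
 [ 4.041e-01 -3.378e-01 -1.100e-03]
 [ 4.044e-01 -3.342e-01  1.390e-02]
 [ 4.044e-01 -3.340e-01  1.960e-02]
 [ 4.044e-01 -3.340e-01  2.450e-02]
 [ 4.043e-01 -3.344e-01  2.830e-02]
 [ 4.044e-01 -3.340e-01  3.350e-02]
 [ 4.043e-01 -3.339e-01  3.770e-02]
 [ 4.043e-01 -3.342e-01  4.070e-02]]
```

```bash
python3 -m creep '[{"tx":0.1,"ty":0,"tz":0.04,"rx":0,"ry":0,"rz":0},{"tx":0.2,"ty":0,"tz":0.04,"rx":0,"ry":0,"rz":0},{"tx":0.35,"ty":0,"tz":0.04,"rx":0,"ry":0,"rz":0},{"tx":0.5,"ty":0,"tz":0.04,"rx":0,"ry":0,"rz":0},{"tx":0.65,"ty":0,"tz":0.04,"rx":0,"ry":0,"rz":0},{"tx":0.8,"ty":0,"tz":0.04,"rx":0,"ry":0,"rz":0},{"tx":0.95,"ty":0,"tz":0.04,"rx":0,"ry":0,"rz":0},{"tx":1,"ty":0,"tz":0.04,"rx":0,"ry":0,"rz":0}]'; python3 tray.py
```

```text
clock: 12.2
position: [0.4125, -0.2438, -0.0353]
tcp_rot: [0.743, 0.669, -0.0, -0.0]
force: [-0.0, -0.6, -0.3]
finger_gap: 0.0001
gripper_force: 0.3
wrist 0.95 ((414.7139892578125, -181.9713134765625), (106.27424621582031, 86.43098449707031), 84.8221664428711)
side 0.69 ((441.3510437011719, -228.01193237304688), (32.582149505615234, 25.00977897644043), 84.48500061035156)
```

```bash
python3 -m creep '[{"tx":0.1,"ty":0,"tz":0,"rx":0,"ry":0,"rz":0},{"tx":0.25,"ty":0,"tz":0,"rx":0,"ry":0,"rz":0},{"tx":0.4,"ty":0,"tz":0,"rx":0,"ry":0,"rz":0},{"tx":0.55,"ty":0,"tz":0,"rx":0,"ry":0,"rz":0},{"tx":0.7,"ty":0,"tz":0,"rx":0,"ry":0,"rz":0},{"tx":0.85,"ty":0,"tz":0,"rx":0,"ry":0,"rz":0},{"tx":0.95,"ty":0,"tz":0,"rx":0,"ry":0,"rz":0},{"tx":1,"ty":0,"tz":0,"rx":0,"ry":0,"rz":0}]'
cat > tray2.py <<'E'
from h import *
s=env.sense()
for n in ('wrist','side'):
    c=cam(n)
    for r in env.outline_of(n,'tray_center')[:2]:
        m=r['pixels'].astype(np.uint8); cnt=max(cv2.findContours(m,0,1)[0],key=len)
        q=np.array([at_z(c,p[0],.012)[:2]*1000 for p in cnt],np.float32)
        print(n,round(r['confidence'],2),cv2.minAreaRect(q),'\n',np.round(cv2.boxPoints(cv2.minAreaRect(q))).tolist(),'px',m.nonzero()[0].min(),m.nonzero()[0].max())
    for r in env.place_of(n,'tray_center')[:1]: print('  place',round(r['confidence'],2),at_z(c,r['uv'],.007))
    for r in env.place_of(n,'post_a_spout')[:2]: print('  spout',round(r['confidence'],2),at_z(c,r['uv'],.03))
    for r in env.place_of(n,'post_a')[:2]: print('  post',round(r['confidence'],2),at_z(c,r['uv'],0))
E
python3 tray2.py
```

```text
clock: 13.4
position: [0.423, -0.1446, -0.0354]
tcp_rot: [0.743, 0.669, -0.0, -0.0]
force: [0.2, -1.2, 1.6]
finger_gap: -0.0001
gripper_force: 0.5
wrist 0.72 ((418.14263916015625, -79.21890258789062), (86.0873031616211, 112.7843017578125), 2.2674036026000977) 
 [[373.0, -25.0], [377.0, -137.0], [463.0, -134.0], [459.0, -21.0]] px 0 243
  place 0.58 [ 0.41696774 -0.07232119  0.007     ]
side 0.57 ((392.6534118652344, -131.08251953125), (23.67360496520996, 33.16971206665039), 1.2013643980026245) 
 [[380.0, -115.0], [381.0, -148.0], [405.0, -147.0], [404.0, -114.0]] px 211 219
  place 0.53 [ 0.4195821  -0.07860381  0.007     ]
  spout 0.93 [ 0.45723748 -0.5902096   0.03      ]
  spout 0.72 [ 0.60336053 -0.44602743  0.03      ]
  post 0.94 [ 0.45825476 -0.48856937  0.        ]
  post 0.59 [0.44164072 0.15727476 0.        ]
```

```bash
python3 -m creep '[{"tx":-0.2,"ty":0,"tz":0,"rx":0,"ry":0,"rz":0},{"tx":-0.2,"ty":0,"tz":-0.4,"rx":0,"ry":0,"rz":-0.03},{"tx":-0.2,"ty":-0.5,"tz":-0.4,"rx":0,"ry":0,"rz":-0.067},{"tx":0,"ty":-0.8,"tz":-0.4,"rx":0,"ry":0,"rz":-0.067},{"tx":0.6,"ty":-0.8,"tz":-0.4,"rx":0,"ry":0,"rz":-0.067},{"tx":0.65,"ty":-0.8,"tz":-0.4,"rx":0,"ry":0,"rz":-0.067},{"tx":0.65,"ty":-0.8,"tz":-0.4,"rx":0,"ry":0,"rz":-0.067}]'; python3 tray2.py
```

```text
clock: 14.78
position: [0.3506, -0.0722, 0.0049]
tcp_rot: [0.707, 0.707, -0.0, 0.0]
force: [0.1, 0.1, -0.5]
finger_gap: 0.0002
gripper_force: 0.0
wrist 0.97 ((418.3955993652344, -70.87767791748047), (86.35142517089844, 123.30380249023438), 2.5416879653930664) 
 [[373.0, -11.0], [378.0, -134.0], [464.0, -131.0], [459.0, -7.0]] px 124 299
side 0.74 ((418.4045715332031, -77.47220611572266), (85.0587387084961, 136.30274963378906), 2.493443489074707) 
 [[373.0, -11.0], [379.0, -147.0], [464.0, -144.0], [458.0, -8.0]] px 194 218
  place 0.72 [ 0.42093018 -0.0748196   0.007     ]
  spout 0.91 [ 0.46869336 -0.596763    0.03      ]
  spout 0.43 [ 0.45649733 -0.42127601  0.03      ]
  post 0.54 [0.44634072 0.1438937  0.        ]
```

```bash
python3 -m creep '[{"tx":0,"ty":0,"tz":0.25,"rx":0,"ry":0,"rz":0},{"tx":0,"ty":0,"tz":0.4,"rx":0,"ry":0,"rz":0},{"tx":0,"ty":0.08,"tz":0.4,"rx":0,"ry":0,"rz":0},{"tx":0,"ty":0.16,"tz":0.4,"rx":0,"ry":0,"rz":0},{"tx":0,"ty":0.24,"tz":0.4,"rx":0,"ry":0,"rz":0},{"tx":0,"ty":0.3,"tz":0.4,"rx":0,"ry":0,"rz":0},{"tx":0,"ty":0.34,"tz":0.4,"rx":0,"ry":0,"rz":0},{"tx":0,"ty":0.34,"tz":0.4,"rx":0,"ry":0,"rz":0}]'; python3 tray2.py | head -3
```

```text
clock: 16.27
position: [0.3848, -0.0724, -0.0348]
tcp_rot: [0.707, 0.707, -0.0, 0.0]
force: [-2.4, -0.5, 4.8]
finger_gap: -0.0001
gripper_force: 2.2
wrist 0.65 ((440.5957946777344, -60.575077056884766), (86.29966735839844, 98.7284164428711), 0.11738598346710205) 
 [[397.0, -11.0], [398.0, -110.0], [484.0, -110.0], [484.0, -11.0]] px 130 327
  place 0.82 [ 0.43947553 -0.07470934  0.007     ]
```

```bash
python3 -m creep '[{"tx":0,"ty":-0.12,"tz":0,"rx":0,"ry":0,"rz":0},{"tx":0,"ty":-0.12,"tz":-0.4,"rx":0,"ry":0,"rz":0},{"tx":-0.5,"ty":0.1,"tz":-0.4,"rx":0,"ry":0,"rz":0},{"tx":-0.9,"ty":0.52,"tz":-0.4,"rx":0,"ry":0,"rz":0},{"tx":-0.9,"ty":0.52,"tz":-0.4,"rx":0,"ry":0,"rz":0},{"tx":-0.9,"ty":0.52,"tz":-0.15,"rx":0,"ry":0,"rz":0},{"tx":-0.9,"ty":0.52,"tz":0,"rx":0,"ry":0,"rz":0},{"tx":-0.9,"ty":0.52,"tz":0,"rx":0,"ry":0,"rz":0}]'; python3 tray2.py | head -3
```

```text
clock: 17.77
position: [0.4346, -0.1612, -0.0365]
tcp_rot: [0.707, 0.707, -0.0, -0.001]
force: [-0.1, -0.6, 0.6]
finger_gap: -0.0
gripper_force: 0.0
wrist 0.85 ((440.0567932128906, -92.08181762695312), (89.0121078491211, 85.67221069335938), 89.9719467163086) 
 [[397.0, -137.0], [483.0, -137.0], [483.0, -48.0], [397.0, -48.0]] px 0 205
  place 0.83 [ 0.4399133  -0.07509923  0.007     ]
```

```bash
python3 -m creep '[{"tx":0.08,"ty":0.03,"tz":0,"rx":0,"ry":0,"rz":0},{"tx":0.2,"ty":0.03,"tz":0,"rx":0,"ry":0,"rz":0},{"tx":0.32,"ty":0.03,"tz":0,"rx":0,"ry":0,"rz":0},{"tx":0.44,"ty":0.03,"tz":0,"rx":0,"ry":0,"rz":0},{"tx":0.56,"ty":0.03,"tz":0,"rx":0,"ry":0,"rz":0},{"tx":0.68,"ty":0.03,"tz":0,"rx":0,"ry":0,"rz":0},{"tx":0.8,"ty":0.03,"tz":0,"rx":0,"ry":0,"rz":0},{"tx":0.9,"ty":0.03,"tz":0,"rx":0,"ry":0,"rz":0},{"tx":0.9,"ty":0.03,"tz":0,"rx":0,"ry":0,"rz":0}]'; python3 tray2.py
```

```text
clock: 19.4
position: [0.439, -0.0713, -0.0356]
tcp_rot: [0.707, 0.707, -0.0, -0.0]
force: [-0.1, -0.2, -0.1]
finger_gap: 0.0001
gripper_force: 0.0
wrist 0.76 ((437.87823486328125, -9.025909423828125), (86.54915618896484, 105.99307250976562), 1.7392747402191162) 
 [[393.0, 43.0], [396.0, -63.0], [483.0, -61.0], [480.0, 45.0]] px 0 234
  place 0.9 [0.43779218 0.00097623 0.007     ]
  place 0.66 [0.44047224 0.00118119 0.007     ]
  spout 0.77 [ 0.46638518 -0.59213753  0.03      ]
  post 0.94 [ 0.46395216 -0.483516    0.        ]
```

```bash
python3 -m creep '[{"tx":0.08,"ty":0,"tz":0,"rx":0,"ry":0,"rz":0},{"tx":0.16,"ty":0,"tz":0,"rx":0,"ry":0,"rz":0},{"tx":0.24,"ty":0,"tz":0,"rx":0,"ry":0,"rz":0},{"tx":0.24,"ty":0,"tz":0,"rx":0,"ry":0,"rz":0},{"tx":0.1,"ty":0,"tz":0,"rx":0,"ry":0,"rz":0},{"tx":-0.3,"ty":0,"tz":-0.3,"rx":0,"ry":0,"rz":0},{"tx":-0.7,"ty":0,"tz":-1,"rx":0,"ry":0,"rz":0},{"tx":-0.7,"ty":0,"tz":-1,"rx":0,"ry":0,"rz":0}]' && python3 -m creep '[{"tx":0,"ty":0,"tz":-0.6,"rx":0,"ry":0,"rz":0},{"tx":0,"ty":0,"tz":-1,"rx":0,"ry":0,"rz":0},{"tx":0,"ty":0,"tz":-1,"rx":0,"ry":0,"rz":0},{"tx":0,"ty":0,"tz":-1,"rx":0,"ry":0,"rz":0}]'; python3 tray2.py
python3 - <<'E'
from h import *
np.set_printoptions(precision=4,suppress=True)
c=cam('wrist'); cv2.imwrite('pics/w6.png',cv2.resize(c['pixels'][:,:,::-1],(800,600)))
z=c['z_map'];v,u=np.mgrid[:384,:512]
d=np.stack([(u-c['cx'])/c['f'],-(v-c['cy'])/c['f'],-np.ones_like(z)],-1)*z[...,None]
P=d@c['T'][:3,:3].T+c['T'][:3,3]; P[z==0]=np.nan
def sel(x0,x1,y0,y1,z0,z1):
    m=(P[...,0]>x0)&(P[...,0]<x1)&(P[...,1]>y0)&(P[...,1]<y1)&(P[...,2]>z0)&(P[...,2]<z1); return P[m]
for n,a in [('captop',(.38,.5,.05,.2,.112,.13)),('spout',(.38,.5,-.05,.1,.05,.06)),('tip',(.38,.5,-.05,.035,.025,.06)),('near',(.3,.56,.15,.4,.02,.5))]:
    q=sel(*a); print(n,len(q),np.median(q,0),q.min(0),q.max(0)) if len(q) else print(n)
E
```

```text
clock: 20.9
position: [0.4417, -0.1458, 0.0689]
tcp_rot: [0.708, 0.706, 0.001, 0.004]
force: [0.7, 0.1, 0.0]
finger_gap: 0.0001
gripper_force: 0.0
clock: 21.4
position: [0.4384, -0.1421, 0.1632]
tcp_rot: [0.707, 0.707, -0.0, -0.001]
force: [0.4, -0.7, -0.3]
finger_gap: -0.0001
gripper_force: 0.0
wrist 0.66 ((437.3268127441406, 5.413105010986328), (86.04617309570312, 86.42301177978516), 1.98777174949646) 
 [[393.0, 47.0], [396.0, -39.0], [482.0, -36.0], [479.0, 50.0]] px 0 87
  place 0.72 [0.43574266 0.02375146 0.007     ]
side 0.58 ((437.296630859375, 18.8804931640625), (84.2913589477539, 139.3500213623047), 3.9578464031219482) 
 [[390.0, 85.0], [400.0, -54.0], [484.0, -48.0], [475.0, 91.0]] px 178 201
  place 0.67 [0.44450451 0.01248329 0.007     ]
  spout 0.8 [ 0.46327674 -0.5904718   0.03      ]
  post 0.49 [0.44717658 0.15525424 0.        ]
captop
spout 75 [0.4429 0.0293 0.0518] [0.4383 0.0256 0.05  ] [0.4476 0.0325 0.0538]
tip 252 [0.4431 0.0256 0.0459] [0.4371 0.005  0.0252] [0.4995 0.0335 0.0538]
near
```

View pics/w6.png

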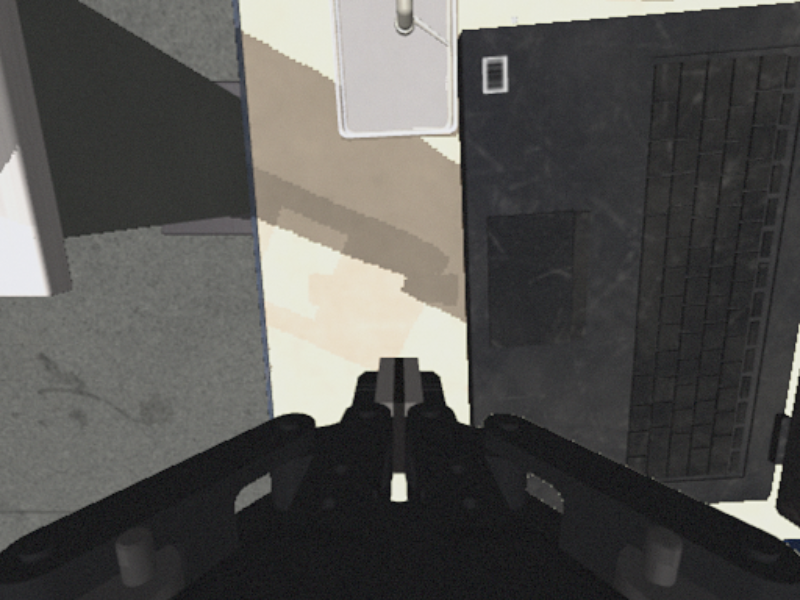

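The spout mouth, px (404,25), stands inside the tray, about 6 mm from its centreline. The tray's right wall lies against the laptop at px 460, so it can't go further right. Next is the cap.

```bash
python3 -m creep '[{"tx":0.3,"ty":0,"tz":-0.6,"rx":0,"ry":0,"rz":0},{"tx":0.8,"ty":0,"tz":-1,"rx":0,"ry":0,"rz":0},{"tx":1,"ty":0,"tz":-1,"rx":0,"ry":0,"rz":0},{"tx":1,"ty":0,"tz":-1,"rx":0,"ry":0,"rz":0}]' 1 40
python3 - <<'E'
from h import *
np.set_printoptions(precision=4,suppress=True)
s=env.sense()['position']; print(s)
P=np.load('P.npy')
def sel(P,x0,x1,y0,y1,z0,z1):
    m=(P[...,0]>x0)&(P[...,0]<x1)&(P[...,1]>y0)&(P[...,1]<y1)&(P[...,2]>z0)&(P[...,2]<z1); return P[m]
for y in np.arange(.15,.4,.03):
    q=sel(P,.3,.56,y,y+.03,.02,.6); print('sidebox',round(y,2),len(q),q.min(0) if len(q) else '',q.max(0) if len(q) else '')
c=cam('wrist'); z=c['z_map'];v,u=np.mgrid[:384,:512]
d=np.stack([(u-c['cx'])/c['f'],-(v-c['cy'])/c['f'],-np.ones_like(z)],-1)*z[...,None]
Q=d@c['T'][:3,:3].T+c['T'][:3,3]; Q[z==0]=np.nan
q=sel(Q,.38,.5,.08,.2,.112,.13); print('cap',len(q),np.median(q,0),q.min(0),q.max(0),cv2.minEnclosingCircle(q[:,:2].astype(np.float32)))
for y in np.arange(.15,.4,.03):
    q=sel(Q,.3,.56,y,y+.03,.02,.6); print('wbox',round(y,2),len(q),q.min(0) if len(q) else '',q.max(0) if len(q) else '')
print('body col', np.c_[np.arange(230,384,14),(Q[230:384:14,255]-s)])
E
```

```text
clock: 22.45
position: [0.4398, -0.0413, 0.2658]
tcp_rot: [0.706, 0.708, 0.001, 0.001]
force: [0.3, -0.2, 0.4]
finger_gap: 0.0725
gripper_force: 0.0
[ 0.4398 -0.0413  0.2658]
sidebox 0.15 2 [0.4307 0.1517 0.1159] [0.4382 0.1522 0.1167]
sidebox 0.18 4 [0.4052 0.2081 0.0537] [0.5255 0.21   0.0983]
sidebox 0.21 588 [0.4019 0.2104 0.0203] [0.5594 0.2399 0.221 ]
sidebox 0.24 137 [0.4038 0.2403 0.0246] [0.5579 0.2699 0.2249]
sidebox 0.27 125 [0.4035 0.2701 0.0226] [0.559  0.2999 0.2266]
sidebox 0.3 159 [0.4025 0.3002 0.0905] [0.5596 0.3299 0.4296]
sidebox 0.33 1394 [0.427  0.3301 0.0202] [0.5572 0.36   0.4347]
sidebox 0.36 1539 [0.3948 0.3601 0.0219] [0.56   0.39   0.4348]
sidebox 0.39 1373 [0.3585 0.39   0.0203] [0.5582 0.42   0.4357]
cap 1631 [0.4364 0.129  0.1169] [0.4128 0.1075 0.112 ] [0.46   0.1475 0.1195] ((0.43660664558410645, 0.1307847648859024), 0.02416604943573475)
wbox 0.15 0  
wbox 0.18 0  
wbox 0.21 0  
wbox 0.24 0  
wbox 0.27 0  
wbox 0.3 0  
wbox 0.33 0  
wbox 0.36 0  
wbox 0.39 0  
body col [[230.       0.0016  -0.1154  -0.2677]
 [244.       0.0017  -0.1417  -0.2674]
 [258.       0.0017  -0.169   -0.2674]
 [272.       0.0018  -0.1968  -0.267 ]
 [286.       0.0018  -0.2256  -0.267 ]
 [300.       0.0019  -0.2556  -0.2672]
 [314.       0.002   -0.287   -0.2681]
 [328.       0.0006   0.0098   0.1162]
 [342.       0.0006   0.0094   0.1208]
 [356.       0.0006   0.0083   0.1242]
 [370.       0.0006   0.0101   0.1298]]
```

Run:
```python
from h import *
np.set_printoptions(precision=3,suppress=True)
P=np.load('P.npy')
for x in np.arange(.34,.6,.02):
    m=(P[...,0]>x)&(P[...,0]<x+.02)&(P[...,1]>.16)&(P[...,1]<.31)&(P[...,2]>.02); q=P[m]
    print(round(x,2),len(q),q.min(0) if len(q) else '',q.max(0) if len(q) else '')
c=cam('wrist'); s=env.sense(); print(s['finger_gap'])
z=c['z_map'];v,u=np.mgrid[:384,:512]
d=np.stack([(u-c['cx'])/c['f'],-(v-c['cy'])/c['f'],-np.ones_like(z)],-1)*z[...,None]
Q=d@c['T'][:3,:3].T+c['T'][:3,3]-s['position']
m=(z>0)&(Q[...,2]>.03)&(Q[...,2]<.2); q=Q[m]
for h in np.arange(.03,.2,.02):
    k=q[(q[:,2]>=h)&(q[:,2]<h+.02)]; print('grip',round(h,2),len(k),k.min(0) if len(k) else '',k.max(0) if len(k) else '')
```

```text
0.34 0  
0.36 0  
0.38 0  
0.4 95 [0.402 0.21  0.021] [0.42  0.31  0.104]
0.42 67 [0.421 0.21  0.079] [0.44  0.31  0.101]
0.44 85 [0.44  0.212 0.022] [0.46  0.31  0.105]
0.46 134 [0.46  0.211 0.021] [0.48  0.309 0.104]
0.48 136 [0.48  0.208 0.021] [0.5   0.305 0.103]
0.5 135 [0.5   0.211 0.02 ] [0.52  0.309 0.102]
0.52 120 [0.52  0.21  0.021] [0.54 0.31 0.2 ]
0.54 123 [0.54  0.212 0.126] [0.56  0.309 0.227]
0.56 2 [0.56  0.237 0.217] [0.56 0.24 0.22]
0.58 0  
0.08479941798805953
grip 0.03 56 [-0.039 -0.011  0.049] [0.041 0.008 0.05 ]
grip 0.05 1741 [-0.053 -0.012  0.05 ] [0.054 0.011 0.07 ]
grip 0.07 2209 [-0.056 -0.012  0.07 ] [0.06  0.012 0.09 ]
grip 0.09 11610 [-0.071 -0.014  0.09 ] [0.073 0.017 0.11 ]
grip 0.11 20404 [-0.07  -0.013  0.11 ] [0.072 0.019 0.13 ]
grip 0.13 7692 [-0.057  0.007  0.13 ] [0.06  0.02  0.141]
grip 0.15 0  
grip 0.17 0  
grip 0.19 0
```

```bash
python3 -m creep '[{"tx":0.5,"ty":0,"tz":0,"rx":0,"ry":0,"rz":0},{"tx":1,"ty":-0.02,"tz":0.4,"rx":0,"ry":0,"rz":0},{"tx":1,"ty":-0.02,"tz":0.4,"rx":0,"ry":0,"rz":0},{"tx":1,"ty":-0.02,"tz":0.4,"rx":0,"ry":0,"rz":0}]' && python3 -m creep '[{"tx":0.4,"ty":-0.02,"tz":0.3,"rx":0,"ry":0,"rz":0},{"tx":0.72,"ty":-0.02,"tz":0.7,"rx":0,"ry":0,"rz":0},{"tx":0.72,"ty":-0.02,"tz":0.9,"rx":0,"ry":0,"rz":0},{"tx":0.72,"ty":-0.02,"tz":0.9,"rx":0,"ry":0,"rz":0},{"tx":0.72,"ty":-0.02,"tz":0.9,"rx":0,"ry":0,"rz":0}]'
python3 - <<'E'
from h import *
np.set_printoptions(precision=4,suppress=True)
s=env.sense(); print(s['position'],s['tcp_rot'],s['joint_positions'])
c=cam('wrist'); cv2.imwrite('pics/w7.png',cv2.resize(c['pixels'][:,:,::-1],(800,600)))
for n in ('wrist','side'):
    cc=cam(n)
    for r in env.place_of(n,'cap_a_center')[:2]: print(n,round(r['confidence'],2),at_z(cc,r['uv'],.1))
E
```

```text
clock: 23.05
position: [0.4374, 0.0569, 0.2241]
tcp_rot: [0.708, 0.707, -0.001, -0.0]
force: [0.3, -0.6, -0.1]
finger_gap: 0.0854
gripper_force: 0.0
clock: 23.68
position: [0.437, 0.1288, 0.1365]
tcp_rot: [0.708, 0.706, 0.001, 0.001]
force: [-0.2, -0.0, 0.1]
finger_gap: 0.0853
gripper_force: 0.0
[0.437  0.1288 0.1365] [0.7081 0.7061 0.0011 0.0008] [ 0.1689 -0.2846  2.1299 -0.0002  1.2936  0.1718]
side 0.55 [ 0.4534 -0.4856  0.1   ]
```

View pics/w7.png

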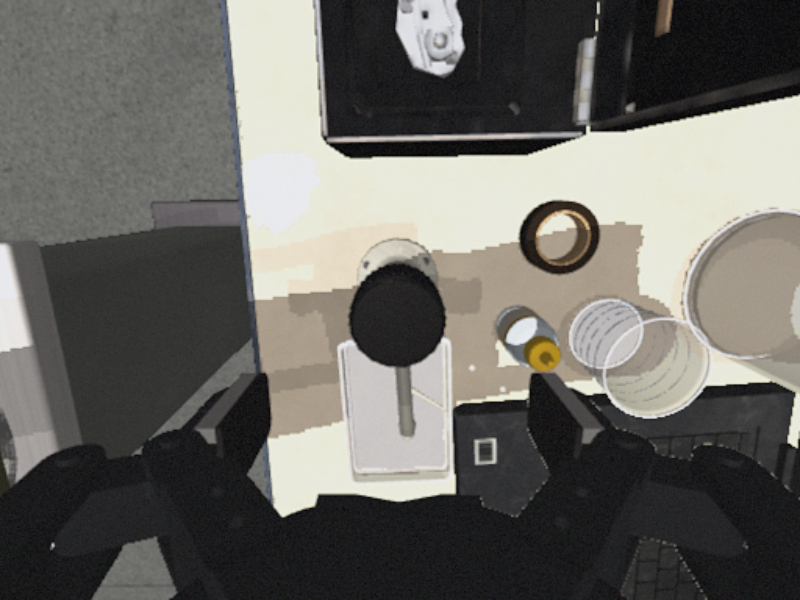

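Cap at px (397,315), tray under the spout with the mouth at (406,433); laptop and bottle clear. I'll compute both numerically.

Run:
```python
from h import *
np.set_printoptions(precision=4,suppress=True)
c=cam('wrist')
for p in [(352,475),(451,470),(340,345),(451,338)]: print('tray',at_z(c,np.array(p)*.64,.013))
for p,z in [((407,437),.04),((407,437),.05)]: print('mouth edge',at_z(c,np.array(p)*.64,z))
z=c['z_map'];v,u=np.mgrid[:384,:512]
d=np.stack([(u-c['cx'])/c['f'],-(v-c['cy'])/c['f'],-np.ones_like(z)],-1)*z[...,None]
Q=d@c['T'][:3,:3].T+c['T'][:3,3]; Q[z==0]=np.nan
m=(abs(Q[...,0]-.437)<.04)&(abs(Q[...,1]-.13)<.04)&(Q[...,2]>.114)&(Q[...,2]<.125); q=Q[m]
print('cap',cv2.minEnclosingCircle(q[:,:2].astype(np.float32)),np.median(q,0))
m=(abs(Q[...,0]-.443)<.02)&(Q[...,1]<.05)&(Q[...,1]>-.02)&(Q[...,2]>.028)&(Q[...,2]<.07); q=Q[m]; print('spout',len(q),np.median(q,0),q.min(0),q.max(0))
for r in env.outline_of('wrist','tray_center')[:2]:
    mm=r['pixels'].astype(np.uint8); cnt=max(cv2.findContours(mm,0,1)[0],key=len)
    qq=np.array([at_z(c,p[0],.012)[:2]*1000 for p in cnt],np.float32); print(r['confidence'],cv2.minAreaRect(qq))
print(env.sense()['position'])
```

```text
tray [ 0.3993 -0.0284  0.013 ]
tray [ 0.4799 -0.024   0.013 ]
tray [0.3937 0.0839 0.013 ]
tray [0.4765 0.0892 0.013 ]
mouth edge [0.4434 0.023  0.04  ]
mouth edge [0.4432 0.0292 0.05  ]
cap ((0.43692639470100403, 0.1316947340965271), 0.02401597425341606) [0.4365 0.1332 0.1168]
spout 169 [0.4426 0.0393 0.0533] [0.4372 0.0246 0.031 ] [0.4488 0.0496 0.056 ]
0.63 ((536.093994140625, 86.40097045898438), (36.07206726074219, 60.283897399902344), 37.53389358520508)
0.56 ((436.3662109375, 23.441715240478516), (87.65823364257812, 127.28739166259766), 2.0182695388793945)
[0.4359 0.1296 0.1353]
```

```bash
python3 -m creep '[{"tx":0.02,"ty":0,"tz":0.3,"rx":0,"ry":0,"rz":0},{"tx":0.02,"ty":0,"tz":0.6,"rx":0,"ry":0,"rz":0},{"tx":0.02,"ty":0,"tz":0.85,"rx":0,"ry":0,"rz":0},{"tx":0.02,"ty":0,"tz":0.93,"rx":0,"ry":0,"rz":0},{"tx":0.02,"ty":0,"tz":0.93,"rx":0,"ry":0,"rz":0},{"tx":0.02,"ty":0,"tz":0.93,"rx":0,"ry":0,"rz":0}]' && python3 -m creep '[{"tx":0,"ty":0,"tz":0,"rx":0,"ry":0,"rz":0},{"tx":0,"ty":0,"tz":0,"rx":0,"ry":0,"rz":0},{"tx":0,"ty":0,"tz":0,"rx":0,"ry":0,"rz":0},{"tx":0,"ty":0,"tz":0,"rx":0,"ry":0,"rz":0},{"tx":0,"ty":0,"tz":0,"rx":0,"ry":0,"rz":0}]' -1 40; python3 -c "
from plant import env
s=env.sense();print(s['torque'],s['force'],s['joint_positions'])"
```

```text
clock: 24.78
position: [0.4367, 0.1319, 0.0431]
tcp_rot: [0.707, 0.707, 0.001, 0.001]
force: [0.8, 0.5, -0.5]
finger_gap: 0.0855
gripper_force: 0.0
clock: 25.4
position: [0.436, 0.1318, 0.0426]
tcp_rot: [0.707, 0.707, 0.0, 0.0]
force: [-2.3, -0.5, 5.3]
finger_gap: 0.0465
gripper_force: 41.1
[-0.02618342  0.27775249 -0.00133381] [-2.25340945 -0.49459671  5.25056011] [ 1.75607476e-01 -1.71234902e-01  2.20645405e+00 -2.02161620e-05
  1.10566207e+00  1.76404154e-01]
```

```bash
python3 -m creep '[{"tx":0,"ty":0,"tz":0,"rx":0,"ry":0,"rz":-0.06},{"tx":0,"ty":0,"tz":0,"rx":0,"ry":0,"rz":-0.12},{"tx":0,"ty":0,"tz":0,"rx":0,"ry":0,"rz":-0.18},{"tx":0,"ty":0,"tz":0,"rx":0,"ry":0,"rz":-0.18}]'; python3 -c "
from plant import env
s=env.sense();print(s['torque'],s['force'],s['joint_positions'])"
```

```text
clock: 25.9
position: [0.4367, 0.1319, 0.0426]
tcp_rot: [0.602, 0.798, 0.001, 0.001]
force: [0.5, -0.8, 4.6]
finger_gap: 0.0474
gripper_force: 40.8
[-0.04623257 -0.22211147 -0.8606602 ] [ 0.50697419 -0.7612807   4.61505432] [ 1.75115896e-01 -1.70948132e-01  2.20619715e+00  6.07262429e-04
  1.10384038e+00 -1.03656050e-01]
```

```bash
python3 -m creep '[{"tx":0,"ty":0,"tz":0,"rx":0,"ry":0,"rz":0.08},{"tx":0,"ty":0,"tz":0,"rx":0,"ry":0,"rz":0.17},{"tx":0,"ty":0,"tz":0,"rx":0,"ry":0,"rz":0.26},{"tx":0,"ty":0,"tz":0,"rx":0,"ry":0,"rz":0.35},{"tx":0,"ty":0,"tz":0,"rx":0,"ry":0,"rz":0.35}]'; python3 -c "
from plant import env
s=env.sense();print(s['torque'],s['force'],s['joint_positions'])"
```

```text
clock: 26.52
position: [0.4366, 0.1319, 0.0426]
tcp_rot: [0.795, 0.607, 0.001, 0.001]
force: [0.4, 0.4, 4.6]
finger_gap: 0.047
gripper_force: 41.0
[ 0.07074152 -0.12037982 -0.00463777] [0.36418016 0.4356355  4.6421276 ] [ 1.75797261e-01 -1.70953457e-01  2.20617569e+00 -1.87724844e-04
  1.10411686e+00  4.42197766e-01]
```

Counter-clockwise stopped dead (0.86 N m) and clockwise turns freely, so this thread is left-handed. I'll turn on to about 75° and test the lift.

```bash
python3 -m creep '[{"tx":0,"ty":0,"tz":0,"rx":0,"ry":0,"rz":0.1},{"tx":0,"ty":0,"tz":0,"rx":0,"ry":0,"rz":0.2},{"tx":0,"ty":0,"tz":0,"rx":0,"ry":0,"rz":0.3},{"tx":0,"ty":0,"tz":0,"rx":0,"ry":0,"rz":0.4},{"tx":0,"ty":0,"tz":0,"rx":0,"ry":0,"rz":0.5},{"tx":0,"ty":0,"tz":0,"rx":0,"ry":0,"rz":0.6},{"tx":0,"ty":0,"tz":0,"rx":0,"ry":0,"rz":0.6},{"tx":0,"ty":0,"tz":-0.03,"rx":0,"ry":0,"rz":0.6},{"tx":0,"ty":0,"tz":-0.06,"rx":0,"ry":0,"rz":0.6}]'; python3 -c "
from plant import env
s=env.sense();print(s['torque'],s['force'],s['joint_positions'])"
```

```text
clock: 27.65
position: [0.4345, 0.1315, 0.0469]
tcp_rot: [0.984, 0.18, -0.001, 0.0]
force: [-0.0, -1.0, -1.2]
finger_gap: 0.0468
gripper_force: 41.0
[-0.04694785  0.03568604  0.02949877] [-0.028405   -1.03089909 -1.15618538] [ 1.75674588e-01 -1.78995258e-01  2.20495958e+00 -5.63939021e-05
  1.11785557e+00  1.38491735e+00]
```

Only about 1 N of resistance, which roughly matches the cap's weight. I'll lift straight up.

```bash
python3 -m creep '[{"tx":0,"ty":0,"tz":-0.1,"rx":0,"ry":0,"rz":0},{"tx":0,"ty":0,"tz":-0.2,"rx":0,"ry":0,"rz":0},{"tx":0,"ty":0,"tz":-0.35,"rx":0,"ry":0,"rz":0},{"tx":0,"ty":0,"tz":-0.55,"rx":0,"ry":0,"rz":0},{"tx":0,"ty":0,"tz":-0.8,"rx":0,"ry":0,"rz":0},{"tx":0,"ty":0,"tz":-1,"rx":0,"ry":0,"rz":0},{"tx":0,"ty":0,"tz":-1,"rx":0,"ry":0,"rz":0},{"tx":0,"ty":0,"tz":-1,"rx":0,"ry":0,"rz":0},{"tx":0,"ty":0,"tz":-1,"rx":0,"ry":0,"rz":0}]'
python3 - <<'E'
from h import *
s=env.sense(); print(s['force'],s['finger_gap'])
a=cam('wrist')['pixels'][:,:,::-1]; b=cam('side')['pixels'][110:230,150:310,::-1]
cv2.imwrite('pics/w8.png',np.hstack([cv2.resize(a,(400,300)),cv2.resize(b,(400,300),interpolation=2)]))
E
```

```text
clock: 28.78
position: [0.4348, 0.1315, 0.1465]
tcp_rot: [0.984, 0.179, -0.001, -0.0]
force: [-0.2, 0.0, -0.0]
finger_gap: 0.0465
gripper_force: 41.1
[-0.15025586  0.0029027  -0.01124214] 0.04652640836156226
```

View pics/w8.png

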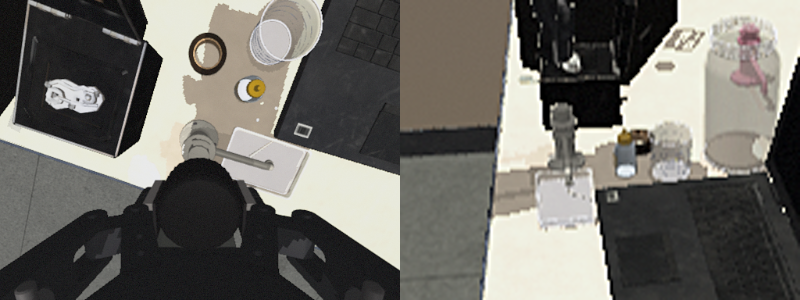

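The cap is in the gripper (wrist view (200,200)), the neck is bare in the side view at (565,110), and the spout mouth (270,165) sits near the tray's middle. I'm handing in.

```bash
python3 -c "
from plant import env
print(env.job_done())"
```

```text
the job is handed in; nothing more can be done
None
```

The job is handed in at about 29 s: the tray lies under the left post's spout, about 6 mm off centre because the laptop blocks it, and the left-hand-threaded cap is off and held about 100 mm above the neck; I touched nothing else.

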